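# Hang the work light on the fold-out hook

## Task

Swing the folding hook on the blue panel fully out, so that it stands straight out from the panel; then hang the orange work light on it by its handle, so that it hangs freely clear of the bench, and let go. Leave the blue work light and everything else on the bench where they are.

Things in the scene. Friction and masses are not known exactly. Their poses are not given: they have to be found in the camera images.
- panel: fixed upright blue panel, 250 wide (x), 12 thick, top edge 235 above the bench, with a foot plate 110 deep behind it (-y). Its front face looks along its own +y in the plane y = 0. Origin at bench level, in the front face, mid-width. Turned about the vertical differently each time. The hook's hinge is at (80, 45, 200) in its frame.
- hook (a joint): hook angle (rad) about its vertical hinge: 0 = folded, arm parallel to the panel, 45 in front, pointing along the panel's -x; grows clockwise from above; 1.57 = fully out at a hard stop, straight out along the panel's +y. Starts 0 to 0.35 open. Stiff (1 to 2 N at the pin moves it); stays where it is left.
- hook_hinge (a point): point on the hinge axis at the height of the middle of the hook's arm (200 above the bench). The arm is a round steel bar, diameter 10, level, 160 long from here to the pin; its x axis points along the arm to the pin, z up.
- hook_pin (a point): centre of the top of the hook's red upturned end pin: an upright round pin, diameter 12, at the arm's free end, its top 230 above the bench and 25 above the arm's upper side. It can be pinched from above.
- hook_seat (a point): point on the upper side of the hook's arm, 70 from the hinge: a good place for the handle. x along the arm away from the hinge (the pin is at x = +90), z up.
- lamp: orange work light, about 0.4 kg, upright: body 80 wide (x), 46 thick (y), 85 tall, LED face to -y; rigid closed handle above: two posts at x = +-36 (8 x 14) and a black grip bar, 80 long in x, 14 thick in y, 149 to 173 above the underside. The opening under the bar, 64 wide and 63 tall, goes through along y. Origin: centre of the underside. Hangs either way round.
- lamp_roof (a point): middle of the underside of the lamp's grip bar (the roof of the handle opening), 148 above the lamp's underside and 25 below the top of the bar; the roof slopes down 5 mm towards both ends. Axes as the lamp's.
- blue_lamp: the other work light, same shape and sizes as the orange one but blue: a bystander, stands upright; origin at the centre of its underside
- heatsink_a: bystander: finned aluminium heat sink lying on the bench, 64 x 50 x 35; origin under its centre
- heatsink_b: bystander: another finned aluminium heat sink, 64 x 50 x 35; origin under its centre
- spray_can: bystander: red and yellow spray can, diameter 66, height 190; origin under its centre
- cup: bystander: white cup, diameter 84, height 100; origin under its centre
- screwdriver: bystander: orange screwdriver lying on the bench, about 200 long, along its x
- towel_roll: bystander: standing blue paper roll, diameter 110, height 240; origin under its centre
There are look-alikes about, which are no part of the job. What is shaped like the lamp but green or turquoise is not meant.

How it is judged:
By the outcome, as a careful person would: the job done as asked, in the order asked, and still so for the second after the job is handed in, with the robot touching nothing.
It also fails if it takes over 69 s, if anything falls off the work surface, if the arm or the gripper's body presses on something with over 40 N, if the wrist force passes 120 N, or if a joint passes its speed limit or range.

## Robot

A 7-joint arm with a two-finger parallel gripper is mounted at the origin on the work surface. World frame = base frame: x ahead of the robot, y to its left, z up, the work surface at z = 0. Lengths are in m, angles in rad, forces in N, time in s.
With the tool pointing down it reaches from about 0.4 to 0.85 m from the base axis. Payload 4.5 kg.
Tool frame: the origin (TCP) lies midway between the tips of the shut fingers; the grasp point (between the pads) lies 19 mm behind it; z points along the fingers, y is the direction in which the jaws open and shut (so a half turn about z gives the same grasp; the last joint's range is limited). The gripper opens to 88 mm and grips with 3 to 60 N. Pads are 18 mm wide; open, the fingers measure 123 mm over their backs; the gripper's body (75 mm by 187 mm) begins 45 mm behind the grasp point.
Start: joints at [-1.267, 0.689, -0.195, 1.565, 0.157, 0.902, -0.215], TCP at [0.167, 0.602, 0.239] pointing down, gripper open.
Joint ranges: [-3.01, 3.01], [-0.46, 2.08], [-1.47, 1.51], [0.13, 2.56], [-1, 4.14], [0.04, 2.09], [-2.66, 2.66]. Speed limits (rad/s): [2.57, 2.57, 3.14, 3.14, 3.14, 3.14, 3.14].

## Interface

Orientations are given as a unit quaternion [x, y, z, w].
In Python, from plant import r gives the robot as it stands. The module is installed in compiled form; this text tells all that it offers.
- The arm moves only by the shell command python3 -m jog 'ROWS' [FORCE]. ROWS is JSON, a list of rows, each an object with "translation": the shift along the tool's x, y, z in units of 40 mm (1.0 is 40 mm), a list of three; "twist": the turn about the tool's z in units of 6 degrees (1.0 is 6 degrees); "claw": the opening in per cent of the stroke, from 0 (shut) to 100 (fully open). A call has 1 to 20 rows; each row shifts and turns the commanded pose from where the row before left it, along the tool's axes as they then stand; what a row does not reach is not made up. A row lasts 1/12 s, in which the tool goes at most 41.7 mm and 7.16 degrees, less where a joint would pass 70% of its speed; a pose out of reach is approached as far as the arm can. A call is refused whole if a number of a shift passes 1 or a number of a turn 1, either way. A call with a gripper value outside its range is refused whole. The fingers move at their own pace and stop on an object; FORCE is the grip in N (left out, the last holds). Time passes only in rows, so rows that do not move let the fingers close. It gives the time, the measured TCP pose, the force and the opening at its end, in the units of the state.
- r.get_state(): the state, without advancing time (a new reading comes with each control period).
- r.snapshot(name): name is "scene" or "side" or "wrist"; returns a dict with "img" (420x560x3 uint8, red, green, blue), "fx", "fy", "cx", "cy" (pixels), "origin" and "rotation" of the camera in the world; the wrist camera has in their place "T_tool_cam" (4x4, takes a point from camera to tool coordinates, whose origin is the TCP and whose axes are the flange's). Camera axes: x right, y up, looking along -z (the intrinsics and any distortion apply to the point x, -y, -z); pixel columns grow to the right and rows downward; lengths in m; the calibration is good to about 2 mm. A picture is of the moment at which its call begins: read the wrist's pose just before it. There is no depth.
- r.finish_job(): hands the job in, once; it reports no verdict.
Trained networks look in the newest picture that a camera, given by its name, has taken for a name from the list of things; names that differ only in an ending like _2 or _b are one class to them, and where a whole thing is asked for, a point or a joint stands for the part that bears it (a point fixed in the world has none). Each returns a list of dicts, best first, with "confidence" (0 to 1); they miss things now and then, are a little off and sometimes report something else, mostly with a low value. They report only what shows in the picture. A call takes as long as a camera call. They do not tell look-alikes from the thing itself.
- r.spot_in(label, camera): "rect" ([left, top, right, bottom] in pixels, round what is visible of it).
- r.spot_point(label, camera): "location" ([row, column] in pixels: a listed point, or the origin of a listed thing).
The state is a dict: "clock": time; "q": joint angles; "qd": joint speeds; "joint_torque": joint torques, N m; "tool_pos": TCP position; "eef_rot": TCP orientation; "contact_force": force on the tool from outside, world axes, zero at the start; "moment": the same for the moment, N m; "opening": opening from 0.0 (shut) to 1.0 (fully open).
Only numpy, scipy, OpenCV 4.12 (cv2) and the standard library are available. Lean on these libraries where they do the work, as an engineer would, in place of code of your own. Each camera call takes 0.05 s, during which the arm holds its last target. There are 200 camera calls.

## Working session

There is one attempt and no reset: what is moved stays moved. The work goes in short steps, Python scripts to look and compute and a shell command to move; the robot and the scene stay as the last step left them, time stands still between calls to the robot, and variables do not carry over. Pictures are saved under pics/ and viewed, about 8 in all and at most 12, crops included, and the job is handed in when it is done.

```bash
mkdir -p pics; cat > h.py <<'E'
from plant import r
import numpy as np, cv2
from scipy.spatial.transform import Rotation as R
def cam(s,st=None):
    if "origin" in s: 
        Rm=np.array(s["rotation"]); 
        if Rm.shape!=(3,3): Rm=R.from_quat(Rm).as_matrix()
        return np.array(s["origin"]),Rm
    T=np.array(s["T_tool_cam"]); Rt=R.from_quat(st["eef_rot"]).as_matrix()
    return np.array(st["tool_pos"])+Rt@T[:3,3],Rt@T[:3,:3]
def ray(s,rc,st=None):
    o,Rm=cam(s,st); d=Rm@np.array([(rc[1]-s["cx"])/s["fx"],-(rc[0]-s["cy"])/s["fy"],-1.]); return o,d/np.linalg.norm(d)
def atz(s,rc,z,st=None):
    o,d=ray(s,rc,st); return o+d*(z-o[2])/d[2]
def proj(s,p,st=None):
    o,Rm=cam(s,st); c=Rm.T@(np.array(p)-o); return [s["cy"]-s["fy"]*c[1]/-c[2], s["cx"]+s["fx"]*c[0]/-c[2]]
def tri(rays):
    A=np.zeros((3,3));b=np.zeros(3)
    for o,d in rays:
        P=np.eye(3)-np.outer(d,d);A+=P;b+=P@o
    p=np.linalg.solve(A,b); return p,[np.linalg.norm((np.eye(3)-np.outer(d,d))@(p-o)) for o,d in rays]
E
python3 - <<'E'
from h import *
st=r.get_state(); print({k:np.round(v,3) for k,v in st.items()})
S={}
for c in ["scene","side"]:
    s=r.snapshot(c); S[c]=s; cv2.imwrite(f"pics/{c}0.png",s["img"][:,:,::-1])
    print(c,{k:np.round(v,4) for k,v in s.items() if k!="img"})
    for l in ["panel","hook_hinge","hook_pin","hook_seat","lamp","lamp_roof","blue_lamp","heatsink_a","spray_can","cup","screwdriver","towel_roll"]:
        print(l,[(np.round(d["location"]).tolist(),round(d["confidence"],2)) for d in r.spot_point(l,c)])
E
```

```text
{'clock': np.float64(0.0), 'q': array([-1.267,  0.69 , -0.195,  1.566,  0.157,  0.903, -0.215]), 'qd': array([-0.   , -0.002, -0.001,  0.001, -0.001, -0.   , -0.001]), 'joint_torque': array([-0.0000e+00, -5.2757e+01, -1.2670e+00, -1.5342e+01, -5.3000e-02,
        7.0000e-03,  0.0000e+00]), 'tool_pos': array([0.166, 0.602, 0.238]), 'eef_rot': array([ 0.134,  0.991, -0.001, -0.   ]), 'contact_force': array([-0.681,  0.291,  0.63 ]), 'moment': array([-0.022,  0.07 , -0.014]), 'opening': np.float64(1.001)}
scene {'fx': np.float64(405.296), 'fy': np.float64(405.296), 'cx': np.float64(269.39), 'cy': np.float64(206.1142), 'origin': array([1.2343, 0.6248, 0.7792]), 'rotation': array([0.2152, 0.41  , 0.7807, 0.4196])}
panel [([203.0, 158.0], 0.85)]
hook_hinge []
hook_pin [([137.0, 180.0], 0.79)]
hook_seat [([155.0, 156.0], 0.74), ([277.0, 398.0], 0.57)]
lamp [([225.0, 330.0], 0.98), ([241.0, 367.0], 0.9), ([265.0, 270.0], 0.72), ([248.0, 308.0], 0.66)]
lamp_roof [([221.0, 265.0], 0.82), ([205.0, 312.0], 0.79), ([203.0, 376.0], 0.75), ([186.0, 333.0], 0.69)]
blue_lamp [([295.0, 286.0], 0.73)]

[... 485 characters left out ...]
tion': array([ 0.4351, -0.0241, -0.0613,  0.898 ])}
panel [([393.0, 302.0], 0.98)]
hook_hinge [([308.0, 345.0], 0.59), ([262.0, 366.0], 0.35)]
hook_pin [([310.0, 258.0], 0.59)]
hook_seat [([315.0, 304.0], 0.59)]
lamp [([228.0, 250.0], 0.79), ([234.0, 292.0], 0.78), ([230.0, 205.0], 0.71), ([206.0, 211.0], 0.69)]
lamp_roof [([201.0, 292.0], 0.92), ([166.0, 204.0], 0.92), ([188.0, 248.0], 0.68), ([190.0, 200.0], 0.63)]
blue_lamp [([209.0, 310.0], 0.72)]
heatsink_a [([278.0, 235.0], 0.77), ([266.0, 369.0], 0.64), ([188.0, 269.0], 0.41)]
spray_can [([180.0, 240.0], 0.57)]
cup [([186.0, 317.0], 0.79)]
screwdriver [([187.0, 273.0], 0.72), ([226.0, 252.0], 0.37)]
towel_roll [([167.0, 282.0], 0.64)]
```

View pics/scene0.png

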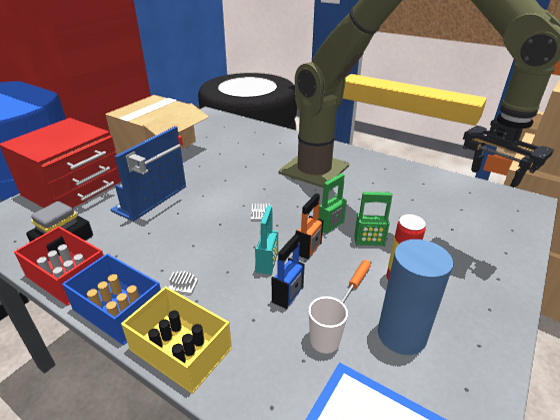

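View pics/side0.png

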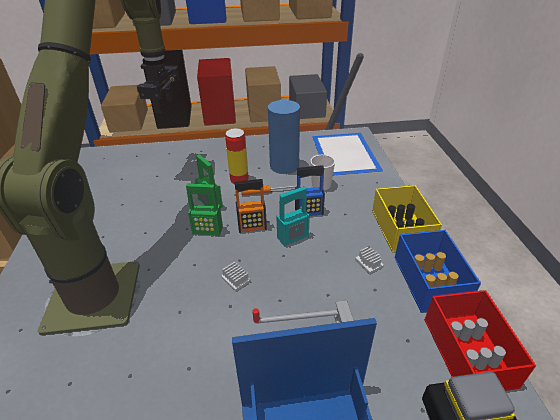

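Scene picture: the orange lamp is at about col 311, row 235 (side: col 251, row 215). It could be confused with two greens (scene 333,205 and 372,230), the turquoise (267,245), the blue (288,280) and the orange screwdriver (358,275). The pin is at (180,137) in scene and (256,313) in side. Next I'll triangulate and check a close crop.

```bash
python3 - <<'E'
from h import *
S={c:r.snapshot(c) for c in ["scene","side"]}
def t(a,b,n):
    p,e=tri([ray(S["scene"],a),ray(S["side"],b)]); print(n,np.round(p,3),np.round(e,4)); return p
t([205,312],[188,248],"roof(z.148)"); t([248,308],[228,250],"lamp0 (z0)")
pin=t([139,180],[311,257],"pin(z.23)"); h=t([157,137],[308,345],"hinge")
print("lamp z0",atz(S["scene"],[248,308],0),atz(S["side"],[228,250],0))
print("panel0",atz(S["scene"],[203,158],0), atz(S["side"],[393,302],0))
for a,b,n in [([221,265],[201,292],"tealroof"),([203,376],[190,200],"g1"),([186,333],[166,204],"g2"),]: t(a,b,n)
print("bluelamp",atz(S["scene"],[295,286],0),atz(S["side"],[209,310],0))
print("hs",atz(S["scene"],[286,186],0),atz(S["scene"],[216,260],0))
print("can",atz(S["scene"],[277,396],0), "screw",atz(S["scene"],[285,352],0.01))
a=S["scene"]["img"][160:320,240:420]; b=S["side"]["img"][150:260,180:340]
a=cv2.resize(a,None,fx=2.5,fy=2.5,interpolation=2)
b=cv2.resize(b,(350,240),interpolation=2); c=cv2.resize(S["side"]["img"][270:400,220:390],(350,268)); 
out=np.zeros((520,800,3),np.uint8); out[:400,:450]=a; out[:240,450:]=b; out[250:518,450:]=c
cv2.imwrite("pics/crop1.png",out[:,:,::-1])
E
```

```text
roof(z.148) [0.422 0.213 0.151] [0.0023 0.0023]
lamp0 (z0) [ 0.42   0.21  -0.003] [0.0005 0.0005]
pin(z.23) [ 0.414 -0.27   0.221] [0. 0.]
hinge [ 0.574 -0.287  0.223] [0.0001 0.0001]
lamp z0 [0.42334341 0.21172038 0.        ] [0.41936353 0.20778656 0.        ]
panel0 [ 0.49868807 -0.33151501  0.        ] [ 4.92555348e-01 -3.22216712e-01  1.11022302e-16]
tealroof [0.54  0.141 0.144] [0. 0.]
g1 [0.262 0.328 0.093] [0.0199 0.0199]
g2 [0.321 0.243 0.193] [0.025 0.025]
bluelamp [0.61438668 0.25446342 0.        ] [ 6.19754908e-01  2.72779009e-01 -1.11022302e-16]
hs [0.73189822 0.01822886 0.        ] [0.36998525 0.00346943 0.        ]
can [3.97956777e-01 4.66938678e-01 1.11022302e-16] screw [0.49917889 0.38388562 0.01      ]
```

View pics/crop1.png

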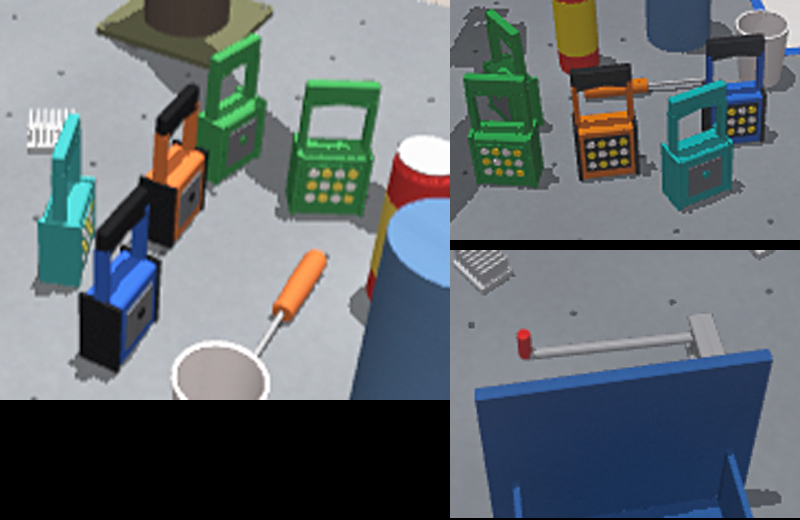

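The lamp is the orange one with the black grip bar: the roof triangulates to z = 0.151 against the expected 0.148, so it checks out. Next, the panel's heading.

```bash
python3 - <<'E'
from h import *
s=r.snapshot("side")
a=atz(s,[339.4,232.6],.235);b=atz(s,[319.5,375.4],.235)
u=(b-a)[:2];print(a,b,np.linalg.norm(u),"panel x heading deg",np.degrees(np.arctan2(u[1],u[0])))
u/=np.linalg.norm(u); n=np.array([-u[1],u[0]])
front=(a+b)[:2]/2+n*.012; H=front+.08*u+.045*n
print("front mid",front,"hinge",H,"out pin",H+.16*n,"seat",H+.07*n)
p=np.array([.414,-.270]);d=p-H
print("r",np.linalg.norm(d),"open deg",180+np.degrees(np.arctan2(u[1],u[0]))-np.degrees(np.arctan2(d[1],d[0])))
print(atz(s,[311,257],.225))
E
```

```text
[ 0.36896427 -0.33167712  0.235     ] [ 0.61690973 -0.32662215  0.235     ] 0.24799698821678426 panel x heading deg 1.1679508653140043
front mid [ 0.4926924  -0.31715213] hinge [ 0.57175854 -0.27053082] out pin [ 0.56849723 -0.11056406] seat [ 0.57033172 -0.20054536]
r 0.15775943338357898 open deg 1.3607372865568266
[ 0.41406478 -0.27272405  0.225     ]
```

```bash
python3 -m jog '[{"translation":[0,0,-0.8],"twist":-0.75,"claw":40},{"translation":[0,0,-0.8],"twist":-0.75,"claw":40},{"translation":[0,0,-0.8],"twist":-0.75,"claw":40},{"translation":[-0.69,-0.63,0],"twist":0,"claw":40},{"translation":[-0.69,-0.63,0],"twist":0,"claw":40},{"translation":[-0.69,-0.63,0],"twist":0,"claw":40},{"translation":[-0.69,-0.63,0],"twist":0,"claw":40},{"translation":[-0.69,-0.63,0],"twist":0,"claw":40},{"translation":[-0.69,-0.63,0],"twist":0,"claw":40},{"translation":[-0.69,-0.63,0],"twist":0,"claw":40},{"translation":[-0.69,-0.63,0],"twist":0,"claw":40},{"translation":[-0.69,-0.63,0],"twist":0,"claw":40},{"translation":[-0.69,-0.63,0],"twist":0,"claw":40},{"translation":[-0.69,-0.63,0],"twist":0,"claw":40},{"translation":[-0.69,-0.63,0],"twist":0,"claw":40},{"translation":[0,0,0],"twist":0,"claw":40}]' 10
cat > st.py <<'E'
from h import *
def show():
    st=r.get_state(); M=R.from_quat(st["eef_rot"]).as_matrix()
    print("t",round(st["clock"],2),"pos",np.round(st["tool_pos"],4),"y head",round(np.degrees(np.arctan2(M[1,1],M[0,1])),1),"tilt",np.round(M[:,2],3),"q",np.round(st["q"],2),"F",np.round(st["contact_force"],1),"op",round(st["opening"],3)); return st
if __name__=="__main__": show()
E
python3 st.py
```

```text
clock: 2.78
tool_pos: [0.4939, 0.2804, 0.3344]
eef_rot: [0.024, 1.0, -0.003, 0.002]
contact_force: [0.8, -0.9, 0.3]
opening: 0.401
t 2.78 pos [0.4939 0.2804 0.3344] y head 87.3 tilt [ 0.004 -0.005 -1.   ] q [-0.44  0.51 -0.26  1.61  0.15  1.04  0.77] F [ 0.8 -0.9  0.3] op 0.401
```

```bash
python3 -m jog '[{"translation":[0.085,-0.865,0],"twist":0,"claw":40},{"translation":[0.085,-0.865,0],"twist":0,"claw":40},{"translation":[0.085,-0.865,0],"twist":0,"claw":40},{"translation":[0.085,-0.865,0],"twist":0,"claw":40},{"translation":[0.085,-0.865,0],"twist":0,"claw":40},{"translation":[0.085,-0.865,0],"twist":0,"claw":40},{"translation":[0.085,-0.865,0],"twist":0,"claw":40},{"translation":[0.085,-0.865,0],"twist":0,"claw":40},{"translation":[0.085,-0.865,0],"twist":0,"claw":40},{"translation":[0.085,-0.865,0],"twist":0,"claw":40},{"translation":[0.085,-0.865,0],"twist":0,"claw":40},{"translation":[0.085,-0.865,0],"twist":0,"claw":40},{"translation":[0.085,-0.865,0],"twist":0,"claw":40},{"translation":[0.085,-0.865,0],"twist":0,"claw":40},{"translation":[0.085,-0.865,0],"twist":0,"claw":40},{"translation":[0.085,-0.865,0],"twist":0,"claw":40},{"translation":[0,0,0],"twist":0,"claw":40},{"translation":[0,0,0],"twist":0,"claw":40}]' >/dev/null
python3 - <<'E'
from st import *
st=show(); s=r.snapshot("wrist"); cv2.imwrite("pics/w1.png",s["img"][:,:,::-1]); print(np.round(s["T_tool_cam"],3),s["fx"],s["cx"],s["cy"])
for l,z in [("hook_pin",.23),("hook_hinge",.2),("hook_seat",.205),("panel",0)]:
    for d in r.spot_point(l,"wrist"): print(l,np.round(d["location"]),round(d["confidence"],2),np.round(atz(s,d["location"],z,st),4))
E
```

```text
t 4.28 pos [ 0.4133 -0.2644  0.3345] y head 87.8 tilt [-0. -0. -1.] q [ 0.6   0.39 -0.18  1.82  0.09  0.93  1.91] F [ 0.2  0.9 -0.2] op 0.4
[[ 0.     0.946  0.323  0.084]
 [ 1.     0.    -0.001  0.001]
 [-0.001  0.323 -0.946 -0.145]
 [ 0.     0.     0.     1.   ]] 353.4400410430694 283.5949175596946 215.58846618472867
hook_pin [208. 269.] 0.95 [ 0.4084 -0.2736  0.23  ]
hook_hinge [354. 278.] 0.87 [ 0.5665 -0.2743  0.2   ]
hook_seat [300. 273.] 0.89 [ 0.5029 -0.2757  0.205 ]
panel [214. 242.] 0.65 [ 0.4884 -0.325   0.    ]
```

View pics/w1.png

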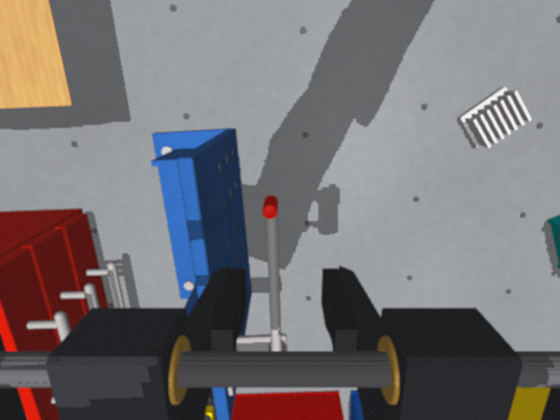

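The pin (col 270, row 206) lies near the jaw midline, between the fingers and clear of the panel. Next I'll centre on it, go down and pinch.

```bash
python3 -m jog '[{"translation":[0.04,-0.2,0],"twist":0,"claw":32},{"translation":[0,0,0.7],"twist":0,"claw":32},{"translation":[0,0,0.7],"twist":0,"claw":32},{"translation":[0,0,0.7],"twist":0,"claw":32},{"translation":[0,0,0.5],"twist":0,"claw":32},{"translation":[0,0,0.4],"twist":0,"claw":32},{"translation":[0,0,0],"twist":0,"claw":32},{"translation":[0,0,0],"twist":0,"claw":8},{"translation":[0,0,0],"twist":0,"claw":8},{"translation":[0,0,0],"twist":0,"claw":8},{"translation":[0,0,0],"twist":0,"claw":8},{"translation":[0,0,0],"twist":0,"claw":8}]' 15
python3 st.py
```

```text
clock: 5.53
tool_pos: [0.4127, -0.2712, 0.2157]
eef_rot: [0.017, 1.0, -0.001, 0.001]
contact_force: [0.1, -0.3, 2.3]
opening: 0.129
t 5.53 pos [ 0.4127 -0.2712  0.2157] y head 88.0 tilt [ 0.002 -0.001 -1.   ] q [ 0.59  0.55 -0.15  1.98  0.14  0.61  1.87] F [ 0.1 -0.3  2.3] op 0.129
```

```bash
python3 -m jog '[{"translation":[-0.005,0.314,0],"twist":0.75,"claw":8},{"translation":[-0.005,0.314,0],"twist":0.75,"claw":8},{"translation":[-0.005,0.314,0],"twist":0.75,"claw":8},{"translation":[-0.005,0.314,0],"twist":0.75,"claw":8},{"translation":[-0.005,0.314,0],"twist":0.75,"claw":8},{"translation":[-0.005,0.314,0],"twist":0.75,"claw":8},{"translation":[-0.005,0.314,0],"twist":0.75,"claw":8},{"translation":[-0.005,0.314,0],"twist":0.75,"claw":8},{"translation":[-0.005,0.314,0],"twist":0.75,"claw":8},{"translation":[0,0,0],"twist":0,"claw":8}]' >/dev/null
python3 - <<'E'
from st import *
st=show(); p=st["tool_pos"][:2]
for H in ([.571,-.273],[.5665,-.2743]):
    d=p-np.array(H); print(H,np.linalg.norm(d),np.degrees(np.arctan2(d[1],d[0])))
E
```

```text
t 6.37 pos [ 0.4573 -0.167   0.2159] y head 47.5 tilt [ 0.01  -0.003 -1.   ] q [ 0.2   0.54  0.08  2.02 -0.08  0.57  1.17] F [ 5.9 -4.3 -3.4] op 0.126
[0.571, -0.273] 0.1554210539387155 136.99365598574985
[0.5665, -0.2743] 0.15306980252377506 135.4887439541743
```

```bash
python3 -m jog '[{"translation":[-0.06,0.314,0],"twist":0.75,"claw":8},{"translation":[-0.022,0.314,0],"twist":0.75,"claw":8},{"translation":[-0.022,0.314,0],"twist":0.75,"claw":8},{"translation":[-0.022,0.314,0],"twist":0.75,"claw":8},{"translation":[-0.022,0.314,0],"twist":0.75,"claw":8},{"translation":[-0.022,0.314,0],"twist":0.75,"claw":8},{"translation":[-0.022,0.314,0],"twist":0.75,"claw":8},{"translation":[-0.022,0.314,0],"twist":0.75,"claw":8},{"translation":[0,0,0],"twist":0,"claw":8}]' >/dev/null
python3 - <<'E'
from st import *
st=show(); p=st["tool_pos"][:2]
for H in ([.571,-.273],[.5725,-.278]):
    d=p-np.array(H); print(H,np.linalg.norm(d),np.degrees(np.arctan2(d[1],d[0])))
E
```

```text
t 7.12 pos [ 0.5436 -0.1213  0.2156] y head 11.5 tilt [ 0.005 -0.001 -1.   ] q [-0.04  0.65  0.29  1.82 -0.27  0.71  0.61] F [1.3 0.6 5.3] op 0.129
[0.571, -0.273] 0.1541643242825066 100.2332387690557
[0.5725, -0.278] 0.15935235566994083 100.44460693392378
```

```bash
python3 -m jog '[{"translation":[-0.006,0.157,0],"twist":0.37,"claw":8},{"translation":[-0.006,0.157,0],"twist":0.37,"claw":8},{"translation":[-0.006,0.157,0],"twist":0.37,"claw":8},{"translation":[0,0,0],"twist":0,"claw":8}]' >/dev/null; python3 st.py
python3 -m jog '[{"translation":[-0.004,0.1,0],"twist":0.2,"claw":8},{"translation":[0,0,0],"twist":0,"claw":8}]' >/dev/null; python3 st.py
```

```text
t 7.45 pos [ 0.5602 -0.1193  0.2157] y head 5.0 tilt [ 0.003  0.    -1.   ] q [-0.06  0.67  0.33  1.77 -0.3   0.75  0.51] F [0.8 0.3 4.9] op 0.127
t 7.62 pos [ 0.5635 -0.119   0.2156] y head 3.8 tilt [ 0.002  0.001 -1.   ] q [-0.07  0.68  0.34  1.76 -0.31  0.76  0.49] F [0.8 1.6 4.3] op 0.126
```

```bash
for i in 1; do python3 -m jog '[{"translation":[-0.002,0.1,0],"twist":0.2,"claw":8},{"translation":[0,0,0],"twist":0,"claw":8}]' >/dev/null; python3 st.py; done
python3 -m jog '[{"translation":[0,0.1,0],"twist":0.2,"claw":8},{"translation":[0,0,0],"twist":0,"claw":8}]' >/dev/null; python3 st.py
```

```text
t 7.78 pos [ 0.5673 -0.1189  0.2157] y head 2.6 tilt [ 0.002  0.001 -1.   ] q [-0.07  0.68  0.34  1.75 -0.31  0.76  0.48] F [ 0.6 -0.   4.5] op 0.129
t 7.95 pos [ 0.5685 -0.1189  0.2155] y head 1.3 tilt [-0.004  0.002 -1.   ] q [-0.07  0.69  0.35  1.74 -0.32  0.78  0.46] F [-5.8  0.7 10.1] op 0.132
```

```bash
python3 -m jog '[{"translation":[0,0.1,0],"twist":0,"claw":8},{"translation":[0,0.05,0],"twist":0,"claw":8},{"translation":[0,0,0],"twist":0,"claw":8}]' >/dev/null; python3 st.py
```

```text
t 8.2 pos [ 0.5688 -0.1188  0.2151] y head 1.3 tilt [-0.016  0.004 -1.   ] q [-0.07  0.69  0.35  1.73 -0.32  0.79  0.45] F [-16.9   1.8  17.8] op 0.132
```

```bash
python3 -m jog '[{"translation":[0,-0.15,0],"twist":0,"claw":8},{"translation":[0,0,0],"twist":0,"claw":32},{"translation":[0,0,0],"twist":0,"claw":32},{"translation":[0,0,0],"twist":0,"claw":32},{"translation":[0,0,-0.5],"twist":0,"claw":32},{"translation":[0,0,-0.8],"twist":0,"claw":32},{"translation":[0,0,-0.8],"twist":0,"claw":32},{"translation":[0,0,-0.8],"twist":-1,"claw":50},{"translation":[0,0,0],"twist":-1,"claw":50},{"translation":[0,0,0],"twist":-1,"claw":50},{"translation":[0,0,0],"twist":-1,"claw":50},{"translation":[0,0,0],"twist":-1,"claw":50},{"translation":[0,0,0],"twist":-1,"claw":50},{"translation":[0,0,0],"twist":-1,"claw":50},{"translation":[0,0,0],"twist":-1,"claw":50},{"translation":[0,0,0],"twist":-1,"claw":50},{"translation":[0,0,0],"twist":-1,"claw":50},{"translation":[0,0,0],"twist":-1,"claw":50},{"translation":[0,0,0],"twist":-1,"claw":50},{"translation":[0,0,0],"twist":-1,"claw":50}]'>/dev/null; python3 -m jog '[{"translation":[0,0,0],"twist":-1,"claw":50},{"translation":[0,0,0],"twist":-0.9,"claw":50},{"translation":[0,0,0],"twist":0,"claw":50}]'>/dev/null
python3 - <<'E'
from st import *
st=show(); s=r.snapshot("scene"); r.snapshot("side")
for c in ("scene","side"): print(c,[(np.round(d["location"]),round(d["confidence"],2)) for d in r.spot_point("hook_pin",c)])
M=R.from_quat(st["eef_rot"]).as_matrix()
print(proj(s,[.5688,-.1188,.23]), "to lamp units", M.T@(np.array([.421,.212,.30])-st["tool_pos"])/.04)
E
```

```text
t 10.12 pos [ 0.5712 -0.119   0.3304] y head 90.9 tilt [-0.     0.001 -1.   ] q [ 0.15  0.53 -0.03  1.58  0.02  1.04  1.69] F [0.5 0.7 0.4] op 0.498
scene [(array([168., 183.]), 0.5)]
side []
[np.float64(169.69636898635406), np.float64(179.9657505436893)] to lamp units [3.63022861 8.32985552 0.76553624]
```

```bash
python3 -m jog '[{"translation":[0.363,0.833,0],"twist":0,"claw":50},{"translation":[0.363,0.833,0],"twist":0,"claw":50},{"translation":[0.363,0.833,0],"twist":0,"claw":50},{"translation":[0.363,0.833,0],"twist":0,"claw":50},{"translation":[0.363,0.833,0],"twist":0,"claw":50},{"translation":[0.363,0.833,0],"twist":0,"claw":50},{"translation":[0.363,0.833,0],"twist":0,"claw":50},{"translation":[0.363,0.833,0],"twist":0,"claw":50},{"translation":[0.363,0.833,0],"twist":0,"claw":50},{"translation":[0.363,0.833,0],"twist":0,"claw":50},{"translation":[0,0,0],"twist":0,"claw":50},{"translation":[0,0,0],"twist":0,"claw":50}]'>/dev/null
python3 - <<'E'
from st import *
st=show(); s=r.snapshot("wrist"); cv2.imwrite("pics/w2.png",s["img"][:,:,::-1])
for l,z in [("lamp_roof",.148),("lamp",0)]:
    for d in r.spot_point(l,"wrist"): print(l,np.round(d["location"]),round(d["confidence"],2),np.round(atz(s,d["location"],z,st),4))
print(proj(s,[.421,.212,.173],st))
E
```

```text
t 11.32 pos [0.4209 0.2148 0.3308] y head 90.9 tilt [ 0.     0.001 -1.   ] q [-0.51  0.37 -0.09  1.88  0.04  0.9   0.97] F [ 0.6 -0.5 -0.2] op 0.501
lamp_roof [ 34. 288.] 0.94 [0.289  0.2178 0.148 ]
lamp_roof [ 43. 447.] 0.82 [0.2932 0.3517 0.148 ]
lamp_roof [192. 280.] 0.65 [0.4253 0.2136 0.148 ]
lamp [164. 283.] 0.85 [0.4262 0.216  0.    ]
lamp [ 54. 286.] 0.73 [0.2894 0.2175 0.    ]
lamp [244. 233.] 0.73 [0.5447 0.1443 0.    ]
lamp [ 63. 394.] 0.65 [0.2978 0.3525 0.    ]
[np.float64(194.60095719443277), np.float64(278.5287213034491)]
```

View pics/w2.png

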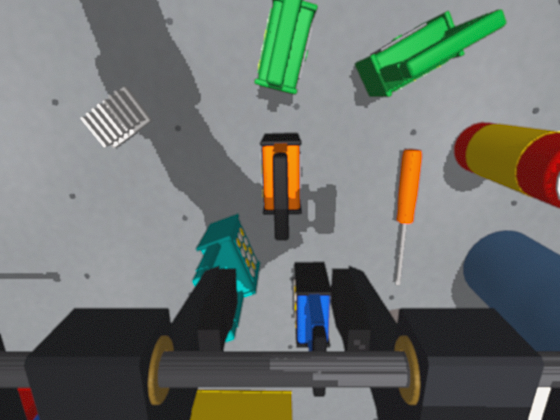

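```bash
python3 - <<'E'
from st import *
st=show(); s=r.snapshot("wrist")
a=atz(s,[153,280.5],.173,st);b=atz(s,[238,281.5],.173,st); c=(a+b)/2
M=R.from_quat(st["eef_rot"]).as_matrix()
print(a,b,np.linalg.norm(a-b),np.degrees(np.arctan2(*(b-a)[[1,0]])),c,"units",M.T@(np.array([c[0],c[1],.151])-st["tool_pos"])/.04)
E
```

```text
t 11.47 pos [0.4226 0.2111 0.3307] y head 90.5 tilt [ 0.    -0.001 -1.   ] q [-0.5   0.37 -0.08  1.88  0.04  0.9   0.97] F [ 0.1 -0.5 -0.6] op 0.501
[0.38581649 0.20958526 0.173     ] [0.46426492 0.21100729 0.173     ] 0.0784613177808634 1.038482059370549 [0.42504071 0.21029627 0.173     ] units [-0.06045147 -0.01668152  4.49236557]
```

The orange lamp's black bar spans (280,153) to (281,238). It measures 78 mm against 80 and lines up with the tool. Next I'll descend and grip.

```bash
python3 -m jog '[{"translation":[-0.06,-0.02,0.8],"twist":0,"claw":50},{"translation":[0,0,0.8],"twist":0,"claw":50},{"translation":[0,0,0.8],"twist":0,"claw":50},{"translation":[0,0,0.8],"twist":0,"claw":50},{"translation":[0,0,0.7],"twist":0,"claw":50},{"translation":[0,0,0.4],"twist":0,"claw":50},{"translation":[0,0,0.2],"twist":0,"claw":50},{"translation":[0,0,0],"twist":0,"claw":50},{"translation":[0,0,0],"twist":0,"claw":5},{"translation":[0,0,0],"twist":0,"claw":5},{"translation":[0,0,0],"twist":0,"claw":5},{"translation":[0,0,0],"twist":0,"claw":5},{"translation":[0,0,0],"twist":0,"claw":5},{"translation":[0,0,0],"twist":0,"claw":5}]' 35 >/dev/null; python3 st.py
python3 -m jog '[{"translation":[0,0,-0.3],"twist":0,"claw":5},{"translation":[0,0,-0.5],"twist":0,"claw":5},{"translation":[0,0,-0.7],"twist":0,"claw":5},{"translation":[0,0,-0.7],"twist":0,"claw":5},{"translation":[0,0,-0.5],"twist":0,"claw":5},{"translation":[0,0,0],"twist":0,"claw":5},{"translation":[0,0,0],"twist":0,"claw":5}]' >/dev/null
python3 - <<'E'
from st import *
st=show(); M=R.from_quat(st["eef_rot"]).as_matrix(); p=st["tool_pos"]
for n,w in [("A",[.425,-.03,p[2]]),("B",[.568,-.03,p[2]])]: print(n,np.round(M.T@(np.array(w)-p)/.04,2)); p=np.array(w)
E
```

```text
t 12.68 pos [0.4248 0.212  0.1515] y head 90.7 tilt [ 0.002  0.001 -1.   ] q [-0.52  0.65 -0.06  2.1   0.09  0.4   0.93] F [ 0.1 -0.2  6.7] op 0.154
t 13.27 pos [0.4242 0.2117 0.2587] y head 90.7 tilt [ 0.001  0.    -1.   ] q [-0.5   0.46 -0.08  1.99  0.06  0.69  0.96] F [ 0.1 -0.4 -5.6] op 0.156
A [ 0.05 -6.04 -0.  ]
B [-3.57 -0.04  0.  ]
```

```bash
python3 -m jog '[{"translation":[0,-0.4,0],"twist":0,"claw":5},{"translation":[0.01,-0.7,0],"twist":0,"claw":5},{"translation":[0.01,-0.7,0],"twist":0,"claw":5},{"translation":[0.01,-0.7,0],"twist":0,"claw":5},{"translation":[0.01,-0.7,0],"twist":0,"claw":5},{"translation":[0.01,-0.7,0],"twist":0,"claw":5},{"translation":[0,-0.7,0],"twist":0,"claw":5},{"translation":[0,-0.7,0],"twist":0,"claw":5},{"translation":[0,-0.5,0],"twist":0,"claw":5},{"translation":[0,-0.24,0],"twist":0,"claw":5},{"translation":[-0.4,0,0.1],"twist":0,"claw":5},{"translation":[-0.6,0,0.12],"twist":0,"claw":5},{"translation":[-0.7,0,0],"twist":0,"claw":5},{"translation":[-0.7,0,0],"twist":0,"claw":5},{"translation":[-0.6,0,0],"twist":0,"claw":5},{"translation":[-0.4,0,0],"twist":0,"claw":5},{"translation":[-0.17,0,0],"twist":0,"claw":5},{"translation":[0,0,0],"twist":0,"claw":5},{"translation":[0,0,0],"twist":0,"claw":5}]' >/dev/null
python3 - <<'E'
from st import *
st=show()
S={c:r.snapshot(c) for c in ["side","scene"]}
out=np.hstack([cv2.resize(S["side"]["img"][130:430,200:460],(400,460)),cv2.resize(S["scene"]["img"][80:310,100:300],(400,460))])
cv2.imwrite("pics/c2.png",out[:,:,::-1])
E
```

```text
t 14.85 pos [ 0.5661 -0.0277  0.2485] y head 90.7 tilt [-0.004  0.    -1.   ] q [ 0.02  0.6  -0.09  1.73  0.07  0.82  1.48] F [-0.3  0.  -5.3] op 0.155
```

View pics/c2.png

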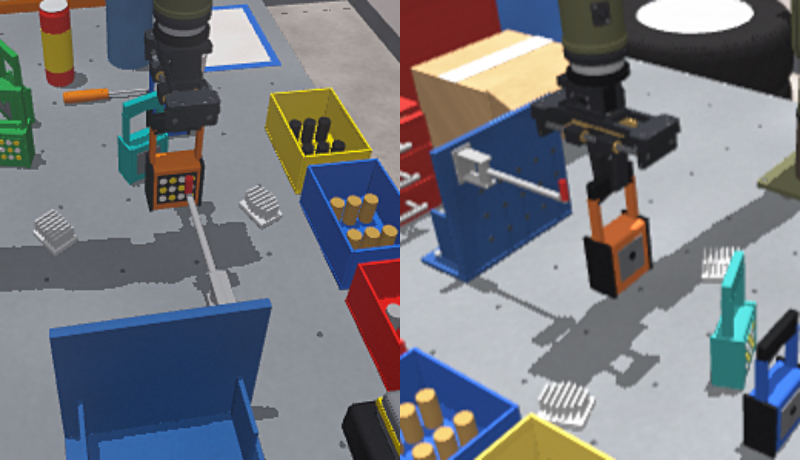

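```bash
python3 - <<'E'
from h import *
s=r.snapshot("side"); print("pin pred",proj(s,[.5688,-.1188,.23]),"seen ~[249,323.5]", [d["location"] for d in r.spot_point("hook_pin","side")])
E
python3 -m jog '[{"translation":[-0.01,-0.3,0],"twist":0,"claw":5},{"translation":[-0.01,-0.5,0],"twist":0,"claw":5},{"translation":[-0.01,-0.5,0],"twist":0,"claw":5},{"translation":[-0.01,-0.5,0],"twist":0,"claw":5},{"translation":[-0.01,-0.5,0],"twist":0,"claw":5},{"translation":[0,-0.5,0],"twist":0,"claw":5},{"translation":[0,0,0],"twist":0,"claw":5}]' >/dev/null; python3 st.py
```

```text
pin pred [np.float64(242.09268206364362), np.float64(323.27141263142516)] seen ~[249,323.5] [[243.0, 323.9]]
t 15.63 pos [ 0.5701 -0.1483  0.2501] y head 90.2 tilt [-0.    -0.006 -1.   ] q [ 0.23  0.62 -0.09  1.67  0.08  0.85  1.67] F [ 0.1  0.3 -3.4] op 0.155
```

```bash
python3 -m jog '[{"translation":[0,-0.5,0],"twist":0,"claw":5},{"translation":[0,-0.5,0],"twist":0,"claw":5},{"translation":[0,-0.4,0],"twist":0,"claw":5},{"translation":[0,-0.1,0],"twist":0,"claw":5},{"translation":[0,0,0],"twist":0,"claw":5},{"translation":[0,0,0.3],"twist":0,"claw":5},{"translation":[0,0,0.3],"twist":0,"claw":5},{"translation":[0,0,0.25],"twist":0,"claw":5},{"translation":[0,0,0.1],"twist":0,"claw":5},{"translation":[0,0,0],"twist":0,"claw":5}]' >/dev/null; python3 st.py
python3 -m jog '[{"translation":[0,0,0.1],"twist":0,"claw":5},{"translation":[0,0,0],"twist":0,"claw":5}]' >/dev/null; python3 st.py
```

```text
t 16.47 pos [ 0.5713 -0.1989  0.2108] y head 90.8 tilt [-0.002  0.001 -1.   ] q [ 0.32  0.69 -0.1   1.66  0.09  0.8   1.76] F [-0.5  0.2 -4.6] op 0.157
t 16.63 pos [ 0.5729 -0.1997  0.209 ] y head 90.7 tilt [ 0.002  0.    -1.   ] q [ 0.32  0.7  -0.1   1.66  0.09  0.79  1.76] F [-0.5  0.7 -1.1] op 0.157
```

```bash
python3 -m jog '[{"translation":[0,0,0.03],"twist":0,"claw":5},{"translation":[0,0,0],"twist":0,"claw":5},{"translation":[0,0,0],"twist":0,"claw":5}]' >/dev/null; python3 st.py
python3 -m jog '[{"translation":[0,0,0],"twist":0,"claw":25},{"translation":[0,0,0],"twist":0,"claw":45},{"translation":[0,0,0],"twist":0,"claw":45},{"translation":[0,0,0],"twist":0,"claw":45},{"translation":[0,0,0],"twist":0,"claw":45},{"translation":[0,0,0],"twist":0,"claw":45}]' >/dev/null; python3 st.py
python3 - <<'E'
from st import *
S={c:r.snapshot(c) for c in ["side","scene"]}
out=np.hstack([cv2.resize(S["side"]["img"][130:430,200:460],(400,460)),cv2.resize(S["scene"]["img"][80:310,100:300],(400,460))])
cv2.imwrite("pics/c3.png",out[:,:,::-1])
E
```

```text
t 16.88 pos [ 0.573  -0.1997  0.2088] y head 90.7 tilt [ 0.003 -0.    -1.   ] q [ 0.32  0.7  -0.1   1.66  0.09  0.79  1.76] F [-1.2  1.6  7.3] op 0.156
t 17.38 pos [ 0.572  -0.2002  0.2066] y head 90.7 tilt [-0.  0. -1.] q [ 0.32  0.7  -0.1   1.66  0.09  0.79  1.76] F [-0.3  0.7  0.2] op 0.45
```

View pics/c3.png

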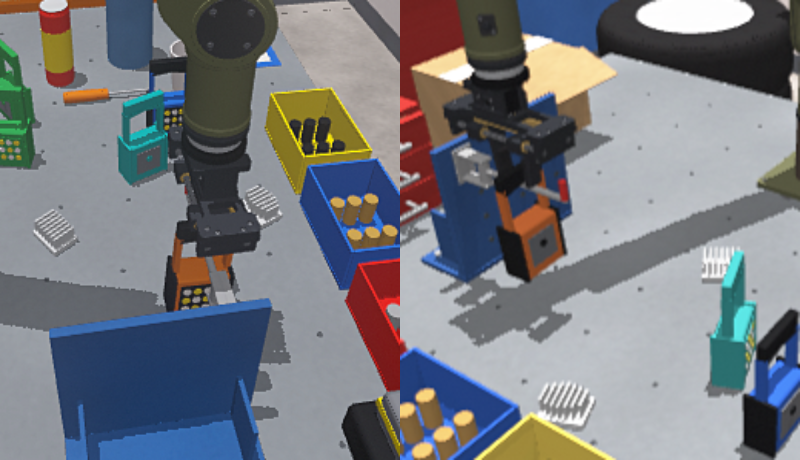

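The lamp hangs on the arm with the fingers open. Next I'll retreat straight up, then check.

```bash
python3 -m jog '[{"translation":[0,0,-0.2],"twist":0,"claw":45},{"translation":[0,0,-0.4],"twist":0,"claw":45},{"translation":[0,0,-0.8],"twist":0,"claw":45},{"translation":[0,0,-0.8],"twist":0,"claw":45},{"translation":[0,0,-0.8],"twist":0,"claw":45},{"translation":[0,0.6,-0.6],"twist":0,"claw":45},{"translation":[0,0.8,0],"twist":0,"claw":45},{"translation":[0,0.8,0],"twist":0,"claw":45},{"translation":[0,0.8,0],"twist":0,"claw":45},{"translation":[0,0.8,0],"twist":0,"claw":45},{"translation":[0.8,0.4,0],"twist":0,"claw":45},{"translation":[0.8,0,0],"twist":0,"claw":45},{"translation":[0,0,0],"twist":0,"claw":45},{"translation":[0,0,0],"twist":0,"claw":45},{"translation":[0,0,0],"twist":0,"claw":45},{"translation":[0,0,0],"twist":0,"claw":45},{"translation":[0,0,0],"twist":0,"claw":45},{"translation":[0,0,0],"twist":0,"claw":45}]' >/dev/null; python3 st.py
python3 - <<'E'
from st import *
S={c:r.snapshot(c) for c in ["side","scene"]}
out=np.hstack([cv2.resize(S["side"]["img"][130:430,200:460],(400,460)),cv2.resize(S["scene"]["img"][80:310,100:300],(400,460))])
cv2.imwrite("pics/c4.png",out[:,:,::-1])
for c in S: print(c,"pin",[np.round(d["location"]) for d in r.spot_point("hook_pin",c)],proj(S[c],[.5688,-.1188,.23]),"lamp",[np.round(d["location"]) for d in r.spot_point("lamp",c)],"exp",proj(S[c],[.572,-.20,.057]))
E
```

```text
t 18.98 pos [ 0.5069 -0.0332  0.3506] y head 90.6 tilt [ 0.001  0.    -1.   ] q [ 0.06  0.4  -0.13  1.75  0.06  0.99  1.49] F [-1.2  0.7 -0.8] op 0.451
side pin [array([242., 324.]), array([279., 331.])] [np.float64(242.09268206364362), np.float64(323.27141263142516)] lamp [array([226., 209.]), array([319., 323.]), array([204., 210.]), array([235., 293.])] exp [np.float64(322.5084092739862), np.float64(328.23328832010196)]
scene pin [array([288., 354.])] [np.float64(169.69636898635406), np.float64(179.9657505436893)] lamp [array([263., 272.]), array([242., 366.]), array([212., 171.]), array([225., 331.])] exp [np.float64(212.20388587783498), np.float64(167.44677354195204)]
```

View pics/c4.png

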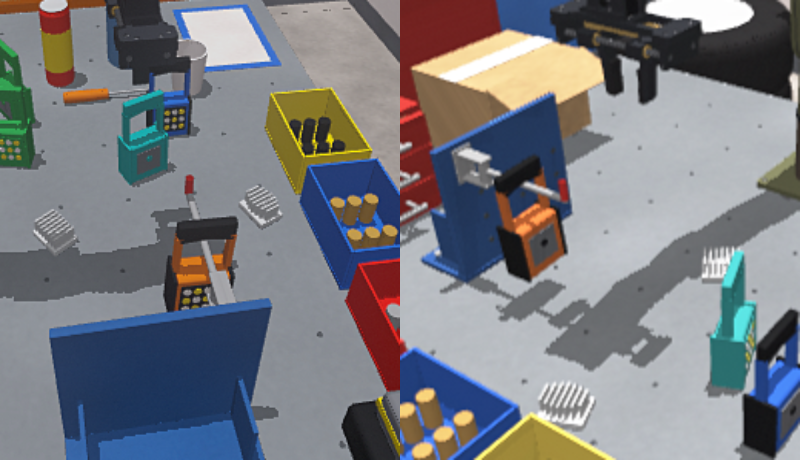

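The lamp hangs by its handle on the straight-out hook, clear of the bench. The pin, at row 242, col 324 in the side view, is within a pixel of its fully-out position, and nothing else has moved.

```bash
python3 -c "
from plant import r
print(r.finish_job())"
```

```text
the job is handed in; nothing more can be done
None
```

I swung the hook fully out, hung the orange work light on it by its handle, let go, and handed the job in at about 19 s on the robot's clock (limit 69 s).

- **Hook:** I pinched the red pin and swung it about 86° to its hard stop. A further push gave about 17 N of reaction and almost no movement. In the last side picture the pin is still within a pixel of that position.
- **Lamp:** I threaded the orange lamp (the one with the black grip bar) over the pin and lowered it onto the arm about 79 mm from the hinge. It stayed put after I opened the gripper and backed away. The last pictures show it about 5 mm from where I expected it, which puts its underside roughly 57 mm above the bench.
- **Everything else:** in the last crops, the blue lamp, the turquoise lamp, the heat sinks and the screwdriver look unmoved. I compared them by eye and did not measure them; most of the cup was hidden behind the gripper.
- **Disagreement:** in the last scene picture the pin detector pointed at the screwdriver instead of the pin, so I ignored it. The picture itself and the side view agree with the expected position.

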